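# Knock a copper ingot out of its mould and stand it on edge

## Task

Press the knockout lever of the ingot mould all the way down so that the copper ingot comes up out of its pocket, then take the ingot out and stand it upright on one of its long thin edges, free-standing on top of the square steel bench block, ready for its edge to be hammered. Leave the wooden bangle on the round block, the copper domes and the brass cuff where they lie.

Things in the scene. Friction and masses are not known exactly. Their poses are not given: they have to be found in the camera images.
- mould: Fixed dark steel ingot mould on a grey stand: an 88 x 76 x 24 mm block tilted 45 degrees about this frame's y, its top face looking along (-0.707, 0, 0.707) and rising along (0.707, 0, 0.707). In the face a pocket, 60 mm along y, 48 mm up the slope, 14 mm deep, walls 14 mm thick, holds the ingot flush. Origin on the table; z up; the lever is on its +y side, reaching to y = 0.11 m.
- pocket (a point): Centre of the pocket's mouth, in the plane of the mould's tilted top face, 52 mm above the table, at (0, -0.045, 0.052) m in the mould frame. Axes as mould. The block's highest edge is 79 mm above the table.
- lever (a joint): Knockout lever beside the mould: 0 = up (start), 0.35 rad = down at its stop. Needs about 5 N on its pad and stays where it is left. It drives a rod (flat round head, 21 mm) up through the pocket's floor: travel 12 mm, the head starts 1 mm below the floor, so at 0.35 rad the ingot stands 11 mm out of the face, its last 3 mm still held in the pocket.
- lever_pad (a point): Centre of the top of the lever's black rubber pad, 34 x 34 mm, about 63 mm above the table when up and 37 mm when down, 75 mm from the lever's pivot, which lies to its -y side (mould frame). The bench around it is clear. Axes turn with the lever.
- ingot: Loose cast copper ingot, a flat slab 46 mm (its x) by 58 mm (its y) by 14 mm thick (its z), about 0.32 kg. Origin at the centre of its underside face. In the pocket its x points up the slope, its y along the mould's y and its z out of the pocket. Its long thin edges are the two 58 x 14 mm faces, at x = +/-23 mm.
- ingot_center (a point): Middle of the ingot, 7 mm above its origin along its z; axes as ingot.
- bench_block: Fixed square steel bench block, 100 x 100 mm, 25 mm high, flat top. Origin at the centre of its underside, on the table; z up, x and y along its sides.
- round_block: Fixed round dark wooden block, 100 mm diameter, 30 mm high; not to be used. Origin at the centre of its underside.
- bangle: Loose wooden bangle, 74 mm outside diameter, 14 mm high, lying on the round block. Origin at the centre of its underside.
- dome_a: Loose copper dome, 38 mm diameter, 12 mm high, on the table just beyond the bench block. Origin at the centre of its underside.
- dome_b: Another such dome on the table, nearer the robot. Origin at the centre of its underside.
- cuff: Loose brass cuff of 7 mm round bar, an open ring of about 79 x 67 mm, flat on the table, nearer the robot. Origin in its middle, on the table.
Mind the look-alikes: they are no part of the job. Leave any purple or turquoise look-alike of the ingot alone.

How it is judged:
By the outcome, as a careful person would: the job done as asked, in the order asked, and still so for the second after the job is handed in, with the robot touching nothing.
It also fails if it takes over 58 s, if anything falls off the work surface, if the arm or the gripper's body presses on something with over 40 N, if the wrist force passes 120 N, or if a joint passes its speed limit or range.

## Robot

A 7-joint arm with a two-finger parallel gripper is mounted at the origin on the work surface. World frame = base frame: x ahead of the robot, y to its left, z up, the work surface at z = 0. Lengths are in m, angles in degrees, forces in N, time in s.
With the tool pointing down it reaches from about 0.35 to 0.9 m from the base axis. Payload 7.2 kg.
Tool frame: the origin (TCP) lies at the very end of the fingers, on their centre line; the grasp point (between the pads) lies 19 mm behind it; z points along the fingers, y is the line along which they close (so a half turn about z gives the same grasp; the last joint's range is limited). The gripper opens to 88 mm and grips with 3 to 60 N. Pads are 20 mm wide; open, the fingers measure 115 mm over their backs; the gripper's body (75 mm by 178 mm) begins 61 mm behind the grasp point.
Start: joints at [-71.918, 23.554, -0.728, 91.456, 0.321, 64.991, -4.71], TCP at [0.234, 0.58, 0.223] pointing down, gripper open.
Joint ranges: [-169.25, 169.25], [-16.82, 113.86], [-84.01, 82.57], [7.8, 145.47], [-59.2, 239.2], [7.22, 106.19], [-163.78, 163.78]. Speed limits (degrees/s): [136.94, 136.94, 172.46, 172.46, 180, 180, 180].

## Interface

Orientations are given as [roll, pitch, yaw] about the fixed x, y, z axes, in that order (R = Rz(yaw) Ry(pitch) Rx(roll)).
In Python, from rig import r gives the robot as it stands.
- The arm moves only by the shell command python3 -m inch 'ROWS' [FORCE]. ROWS is a JSON object of lists of equal length, an entry for each row: "travel": the shift along the tool's x, y, z in units of 250 mm (1.0 is 250 mm), a list of three; "turn": the turn, a rotation vector about the tool's x, y, z in units of 180 degrees (1.0 is 180 degrees), a list of three; "gripper": the finger opening in mm, from 0 to 87.8. In form: {"travel": [[x, y, z], ...], "turn": [[ax, ay, az], ...], "gripper": [gripper, ...]}. A call has exactly 10 rows; each row is the pose to reach, as a shift and turn from the pose commanded when the call began, along the tool's axes at that moment, turning the shorter way round; what a row does not reach only later rows make up. A row lasts 1/10 s, in which the tool goes at most 50 mm and 8.59 degrees, less where a joint would pass 70% of its speed; a pose out of reach is approached as far as the arm can. A call with a number of a shift or a turn outside -1 to 1 is refused whole. A call with a gripper value outside its range is refused whole. The fingers move at their own pace and stop on an object; FORCE is the grip in N (left out, the last holds). Time passes only in rows, so rows that repeat a pose let the fingers close, or fill a call up. It gives the time, the measured TCP pose, the force, the opening and the grip force at its end, in the units of the state.
- r.sense(): the state, without advancing time (a new reading comes with each control period).
- r.read_camera(name): name is "scene" or "top" or "wrist"; returns a dict with "pixels" (480x640x3 uint8, blue, green, red), "vfov" (degrees; the focal length in pixels is half the picture's height over the tangent of half this angle, whatever the lens; pixels are square), "cx", "cy" (the principal point, pixels), "k1" (the pictures are not rectified: a ray, as slopes to the right and down, at radius r is drawn at 1 + k1 r^2 times it, then the intrinsics apply), "T" (4x4, takes a point from camera to world coordinates). Camera axes: x right, y down, z forward; pixel columns grow to the right and rows downward; lengths in m; the calibration is good to about 2 mm. A picture is of the moment at which its call begins. There is no depth.
- r.close_job(): hands the job in; it is judged then, once.
Trained networks look in the newest picture that a camera, given by its name, has taken for a name from the list of things; names that differ only in an ending like _2 or _b are one class to them, and where a whole thing is asked for, a point or a joint stands for the part that bears it (a point fixed in the world has none). Each returns a list of dicts, best first, with "confidence" (0 to 1); they miss things now and then, are a little off and sometimes report something else, mostly with a low value. They report only what shows in the picture. A call takes as long as a camera call. They do not tell look-alikes from the thing itself.
- r.spot_in(camera, query): "bbox" ([left, top, right, bottom] in pixels, round what is visible of it).
- r.place_of(camera, query): "location" ([row, column] in pixels: a listed point, or the origin of a listed thing).
The state is a dict: "time_s": time; "q": joint angles; "dq": joint speeds; "tau": joint torques, N m; "ee_pos": TCP position; "tcp_rot": TCP orientation; "wrist_force": force on the tool from outside, world axes, zero at the start; "wrist_torque": the same for the moment, N m; "opening": opening from 0.0 (shut) to 1.0 (fully open); "grasp_force": force on a finger pad.
Only numpy, scipy, OpenCV 4.12 (cv2) and the standard library are available. Lean on these libraries where they do the work, as an engineer would, in place of code of your own. Each camera call takes 0.05 s, during which the arm holds its last target. There are 200 camera calls.

## Working session

There is one attempt and no reset: what is moved stays moved. The work goes in short steps, Python scripts to look and compute and a shell command to move; the robot and the scene stay as the last step left them, time stands still between calls to the robot, and variables do not carry over. Pictures are saved under pics/ and viewed, at most 10 in all, crops included, and the job is handed in when it is done.

```bash
ls; mkdir -p pics; cat > h.py <<'E'
import numpy as np,cv2
from rig import r
from scipy.spatial.transform import Rotation as R
def K(c):
    f=240/np.tan(np.radians(c["vfov"]/2)); return np.array([[f,0,c["cx"]],[0,f,c["cy"]],[0,0,1.]]),np.array([c["k1"],0,0,0.])
def ray(c,rc):
    k,d=K(c); p=cv2.undistortPoints(np.array([[[rc[1],rc[0]]]],float),k,d)[0,0]
    T=np.array(c["T"]); v=T[:3,:3]@np.array([p[0],p[1],1]); return T[:3,3],v/np.linalg.norm(v)
def onz(c,rc,z):
    o,v=ray(c,rc); return o+v*(z-o[2])/v[2]
def tri(rs):
    A=sum(np.eye(3)-np.outer(v,v) for o,v in rs); b=sum((np.eye(3)-np.outer(v,v))@o for o,v in rs)
    x=np.linalg.solve(A,b); return x,[np.linalg.norm(np.cross(v,x-o)) for o,v in rs]
def proj(c,P):
    k,d=K(c); T=np.linalg.inv(np.array(c["T"])); P=np.atleast_2d(P)
    return cv2.projectPoints(P,cv2.Rodrigues(T[:3,:3])[0],T[:3,3],k,d)[0][:,0]
E
cat > a.py <<'E'
from h import *
np.set_printoptions(precision=3,suppress=True)
C={}
for n in ("scene","top"):
    C[n]=r.read_camera(n); cv2.imwrite(f"pics/{n}0.png",C[n]["pixels"])
    print(n,np.array(C[n]["T"])[:3,3])
for q,z in [("mould",0),("pocket",.052),("lever_pad",.063),("ingot_center",.05),("ingot",.045),("bench_block",0),("round_block",0),("bangle",.03),("dome_a",0),("cuff",0)]:
    best={}
    for n in C:
        for d in r.place_of(n,q)[:3]:
            print(q,n,round(d["confidence"],2),np.round(d["location"]),onz(C[n],d["location"],z))
            best.setdefault(n,d["location"])
    if len(best)==2: print("   tri",*tri([ray(C[n],best[n]) for n in best]))
s=r.sense(); print(s["time_s"],s["ee_pos"],s["tcp_rot"],s["wrist_force"])
E
python3 a.py
```

```text
pics
scene [1.464 0.134 0.773]
top [0.397 0.02  1.034]
mould scene 0.66 [266. 433.] [0.503 0.247 0.   ]
mould scene 0.44 [220. 280.] [ 0.386 -0.119  0.   ]
mould top 0.86 [266. 199.] [0.514 0.244 0.   ]
   tri [0.513 0.244 0.007] [np.float64(0.001720710984123293), np.float64(0.0017207109841233012)]
pocket scene 0.65 [254. 413.] [0.537 0.198 0.052]
pocket top 0.56 [253. 220.] [0.531 0.194 0.052]
   tri [0.532 0.197 0.048] [np.float64(0.001851542570171647), np.float64(0.001851542570171662)]
lever_pad scene 0.83 [254. 478.] [0.529 0.334 0.063]
lever_pad scene 0.32 [261. 318.] [0.602 0.008 0.063]
lever_pad top 0.61 [258. 143.] [0.523 0.334 0.063]
   tri [0.524 0.335 0.059] [np.float64(0.00010623323316382534), np.float64(0.00010623323316377649)]
ingot_center scene 0.84 [318. 467.] [0.709 0.302 0.05 ]
ingot_center scene 0.61 [230. 435.] [0.438 0.247 0.05 ]
ingot_center top 0.93 [248. 217.] [0.54  0.201 0.05 ]
ingot_center top 0.77 [338. 192.] [0.375 0.246 0.05 ]
ingot_center top 0.76 [190. 164.] [0.654 0.301 0.05 ]
   tri [ 0.565  0.282 -0.096] [np.float64(0.05311848780299275), np.float64(
[... 765 characters left out ...]
 [258. 140.] [0.533 0.361 0.   ]
   tri [ 0.529 -0.003 -0.001] [np.float64(0.002237553512801026), np.float64(0.002237553512801038)]
bangle scene 0.76 [252. 321.] [0.531 0.002 0.03 ]
bangle top 0.91 [252. 323.] [0.53  0.001 0.03 ]
   tri [0.53  0.002 0.029] [np.float64(0.0002481936482431441), np.float64(0.0002481936482431483)]
dome_a scene 0.43 [300. 187.] [ 0.694 -0.248  0.   ]
dome_a top 0.86 [326. 385.] [ 0.389 -0.114  0.   ]
dome_a top 0.57 [176. 446.] [ 0.685 -0.251  0.   ]
   tri [ 0.426 -0.254 -0.243] [np.float64(0.11445796918989065), np.float64(0.11445796918989055)]
cuff scene 0.51 [227. 361.] [0.384 0.078 0.   ]
1.1 [0.234 0.58  0.223] [179.997  -0.    158.012] [-0.834  0.4   -0.359]
```

View pics/scene0.png

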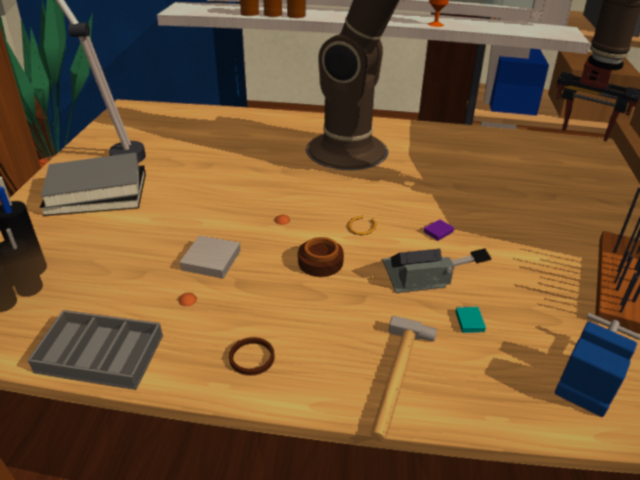

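View pics/top0.png

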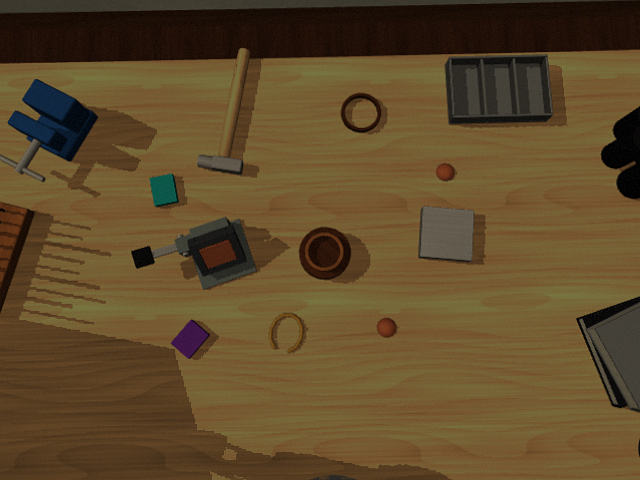

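The candidates for the ingot in the top view are the copper slab in the mould (col 218, row 254), the turquoise slab (164, 190) and the purple slab (190, 339). I choose the copper one in the mould. Other pixels in the top view:
- lever pad: (143, 257)
- bench block: (446, 235)
- domes: (445, 172) and (386, 327)
- bangle on round block: (325, 252)
- mould yaw: about 16°

Next is a close crop, then a wrist view from above the mould.

```bash
cat >> h.py <<'E'
def rows(P,rpy,s=None):
    """shift and turn (units of the moves) from the measured pose to TCP P, rpy"""
    s=s or r.sense(); A=R.from_euler('xyz',s["tcp_rot"],degrees=True); B=R.from_euler('xyz',rpy,degrees=True)
    d=np.array(P)-s["ee_pos"]
    print("travel",np.round(A.inv().apply(d)/.25,4),"turn",np.round((A.inv()*B).as_rotvec()/np.pi,4),"mm",round(np.linalg.norm(d)*1e3))
E
python3 - <<'E'
from h import *
im=cv2.imread("pics/top0.png")[170:350,110:290]
cv2.imwrite("pics/crop1.png",cv2.resize(im,(600,600),interpolation=cv2.INTER_CUBIC))
rows([.50,.27,.24],[180,0,196])
E
```

```text
travel [-1.45   -0.7497 -0.0694] turn [ 0.     0.    -0.211] mm 408
```

View pics/crop1.png

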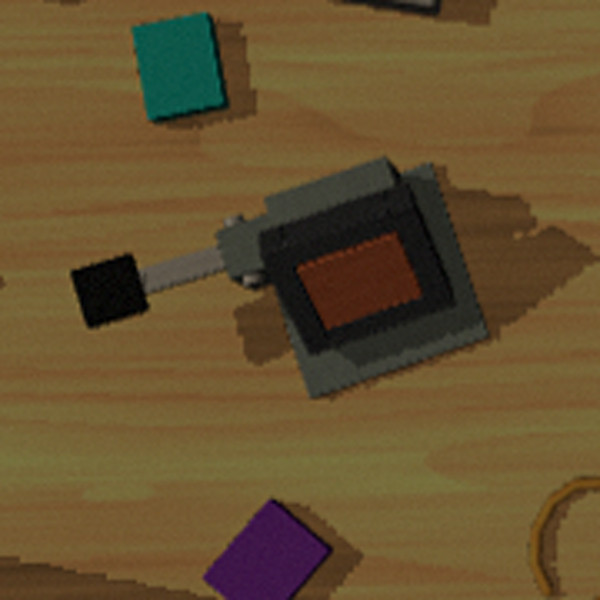

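The crop shows the copper ingot flush in the tilted mould at crop (360, 282), with its lever to the left and its pad at (110, 290). The purple and turquoise slabs lie apart on the table. I move to look from above.

```bash
python3 -m inch '{"travel":[[-0.97,-0.5,-0.05],[-0.97,-0.5,-0.05],[-0.97,-0.5,-0.05],[-0.97,-0.5,-0.05],[-0.97,-0.5,-0.05],[-0.97,-0.5,-0.05],[-0.97,-0.5,-0.05],[-0.97,-0.5,-0.05],[-0.97,-0.5,-0.05],[-0.97,-0.5,-0.05]],"turn":[[0,0,-0.21],[0,0,-0.21],[0,0,-0.21],[0,0,-0.21],[0,0,-0.21],[0,0,-0.21],[0,0,-0.21],[0,0,-0.21],[0,0,-0.21],[0,0,-0.21]],"gripper":[87,87,87,87,87,87,87,87,87,87]}'; python3 -c "
from h import *
rows([.47,.29,.24],[180,0,196]);print(r.sense()['q'])"
```

```text
time_s: 2.1
ee_pos: [0.4109, 0.3742, 0.235]
tcp_rot: [180.0, -0.0, -164.0]
wrist_force: [0.0, -0.2, 0.5]
opening: 0.989
grasp_force: 0.0
travel [-0.1348 -0.3887 -0.0201] turn [ 0.0001 -0.0001 -0.0002] mm 103
[-45.43952709  16.28119013  -2.30594717 100.2278243    0.68562231
  63.51236495  57.99845572]
```

```bash
python3 -m inch '{"travel":[[-0.13,-0.39,-0.02],[-0.13,-0.39,-0.02],[-0.13,-0.39,-0.02],[-0.13,-0.39,-0.02],[-0.13,-0.39,-0.02],[-0.13,-0.39,-0.02],[-0.13,-0.39,-0.02],[-0.13,-0.39,-0.02],[-0.13,-0.39,-0.02],[-0.13,-0.39,-0.02]],"turn":[[0,0,0],[0,0,0],[0,0,0],[0,0,0],[0,0,0],[0,0,0],[0,0,0],[0,0,0],[0,0,0],[0,0,0]],"gripper":[0,0,0,0,0,0,0,0,0,0]}' 10; cat > w.py <<'E'
import sys,pickle
from h import *
np.set_printoptions(precision=4,suppress=True)
c=r.read_camera("wrist"); cv2.imwrite(sys.argv[1],c["pixels"]); pickle.dump(c,open(sys.argv[1]+".pkl","wb"))
print(np.array(c["T"])[:3])
for q,z in [x.split(":") for x in sys.argv[2:]]:
    for d in r.place_of("wrist",q)[:2]: print(q,round(d["confidence"],2),np.round(d["location"],1),onz(c,d["location"],float(z)))
E
python3 w.py pics/w1.png pocket:.052 lever_pad:.063 mould:0 ingot_center:.047
```

```text
time_s: 3.1
ee_pos: [0.4698, 0.288, 0.2402]
tcp_rot: [180.0, 0.0, -164.2]
wrist_force: [0.0, -0.8, 1.3]
opening: 0.121
grasp_force: 0.0
[[-0.273   0.9255  0.2625  0.3975]
 [ 0.962   0.2625  0.0752  0.2673]
 [ 0.0007  0.273  -0.962   0.4025]]
lever_pad 0.57 [288.2 349.1] [0.5256 0.3389 0.063 ]
mould 0.67 [249.6 210.9] [0.5474 0.1957 0.    ]
mould 0.62 [230.8 260. ] [0.5126 0.2419 0.    ]
ingot_center 0.98 [252.9 209.9] [0.5334 0.2038 0.047 ]
ingot_center 0.76 [373.9 292.3] [0.6411 0.3141 0.047 ]
```

View pics/w1.png

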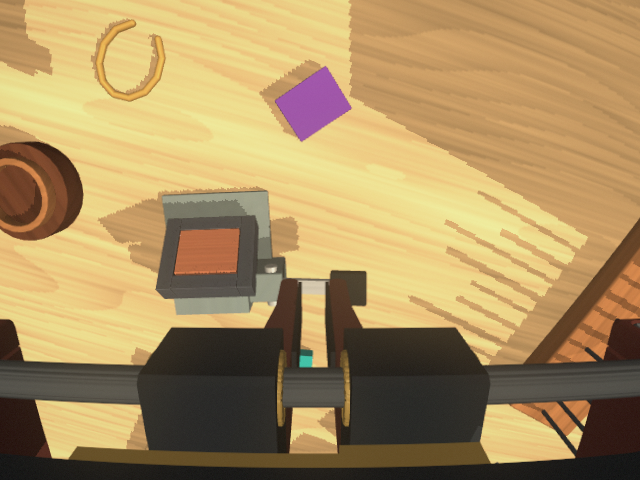

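The wrist view shows the copper ingot in the mould at (208, 251), the pad at (348, 288) partly behind the fingers, and the purple decoy at (313, 103). I fit the ingot's pose from its four corners in the wrist and top pictures.

```bash
cat > fit.py <<'E'
import pickle,sys
from h import *
from scipy.optimize import least_squares
np.set_printoptions(precision=4,suppress=True)
def quad(im,box):
    l,t,rr,b=box; s=4
    p=cv2.resize(im[t:b,l:rr],None,fx=s,fy=s,interpolation=cv2.INTER_CUBIC); h=cv2.cvtColor(p,cv2.COLOR_BGR2HSV)
    m=((h[...,0]<14)&(h[...,1]>140)&(h[...,2]>50)).astype(np.uint8)*255
    cs=max(cv2.findContours(m,cv2.RETR_EXTERNAL,cv2.CHAIN_APPROX_NONE)[0],key=cv2.contourArea)
    hull=cv2.convexHull(cs); q=cv2.approxPolyN(hull,4)[0].astype(float)
    q=(q+.5)/s-.5+[l,t]; print("area",cv2.contourArea(cs)/s/s,q.tolist()); return q
def model(p,h=0.):   # mouth centre xyz, yaw ; h = height of face above plane
    M=R.from_euler('zy',[p[3],-np.pi/4]).as_matrix()
    return p[:3]+np.array([[sx*.023,sy*.029,h] for sx,sy in((1,1),(1,-1),(-1,-1),(-1,1))])@M.T
def fit(obs,p0,h=0.):
    def f(p):
        e=[]
        for c,q in obs:
            u=proj(c,model(p,h)); D=np.linalg.norm(u[:,None]-q[None],axis=2); j=D.argmin(1); e+=list((u-q[j]).ravel())
        return e
    s=least_squares(f,p0); return s.x,np.round(s.fun,1)
if __name__=="__main__":
    w=pickle.load(open("pics/w1.png.pkl","rb")); t=r.read_camera("top"); T=cv2.imread("pics/top0.png")
    qw=quad(w["pixels"],(165,215,255,290)); qt=quad(T,(190,230,250,280))
    for o in ([(w,qw)],[(t,qt)],[(w,qw),(t,qt)]):
        p,e=fit(o,[.532,.2,.05,.3]); print(p[:3],np.degrees(p[3]),e)
    M=R.from_euler('z',p[3]).apply
    for x in (0,.03): print("origin",p[:3]-M([0,-.045,.052]),)
    # pad: dark blob in top
E
python3 fit.py
```

```text
area 2669.0625 [[236.375, 272.875], [173.125, 274.625], [179.875, 230.375], [239.625, 227.875]]
area 642.9375 [[236.875, 258.375], [207.625, 268.625], [197.875, 249.125], [228.125, 238.625]]
[0.5316 0.2014 0.048 ] 16.128105165386287 [ 1.9  0.4  1.1 -1.5 -2.  -1.3 -1.2  2.5]
[0.523  0.1909 0.0969] 17.828347841349302 [-0.8 -0.7 -0.9  1.   1.   0.7  0.8 -1.1]
[0.5313 0.2011 0.0478] 16.436071834514276 [ 1.8 -0.2  1.  -1.9 -2.3 -1.6 -1.5  1.9 -0.3 -1.6 -1.6  1.1 -0.8  0.
  0.2 -2.8]
origin [ 0.5185  0.2443 -0.0042]
origin [ 0.5185  0.2443 -0.0042]
```

```bash
python3 -c "
from h import *
rows([.525,.338,.085],[180,0,196.5])"
```

```text
travel [-0.2664  0.1332  0.6206] turn [ 0.      0.     -0.0039] mm 172
```

```bash
python3 -m inch '{"travel":[[-0.15,0.07,0.2],[-0.266,0.133,0.4],[-0.266,0.133,0.5],[-0.266,0.133,0.62],[-0.266,0.133,0.62],[-0.266,0.133,0.62],[-0.266,0.133,0.62],[-0.266,0.133,0.62],[-0.266,0.133,0.62],[-0.266,0.133,0.62]],"turn":[[0,0,-0.004],[0,0,-0.004],[0,0,-0.004],[0,0,-0.004],[0,0,-0.004],[0,0,-0.004],[0,0,-0.004],[0,0,-0.004],[0,0,-0.004],[0,0,-0.004]],"gripper":[0,0,0,0,0,0,0,0,0,0]}' 10
python3 - <<'E'
from h import *
import pickle
c=r.read_camera("wrist"); im=c["pixels"]
for d in r.place_of("wrist","lever_pad"): print(d["location"],d["confidence"],onz(c,d["location"],.063))
w=pickle.load(open("pics/w1.png.pkl","rb"))
d=r.place_of("wrist","lever_pad")
if d: print(tri([ray(c,d[0]["location"]),ray(w,[288.2,349.1])]))
print(proj(c,[r.sense()["ee_pos"]]))
cv2.imwrite("pics/w2.png",im)
E
```

```text
time_s: 4.4
ee_pos: [0.5252, 0.3382, 0.0863]
tcp_rot: [180.0, 0.1, -163.5]
wrist_force: [-0.3, -0.3, -0.5]
opening: 0.008
grasp_force: 0.0
[286.7, 311.5] 0.82 [0.52742206 0.33805686 0.063     ]
(array([0.52123967, 0.33628913, 0.07653584]), [np.float64(0.000712775252650332), np.float64(0.0007127752526504454)])
[[312.86603231 301.08617279]]
```

View pics/w2.png

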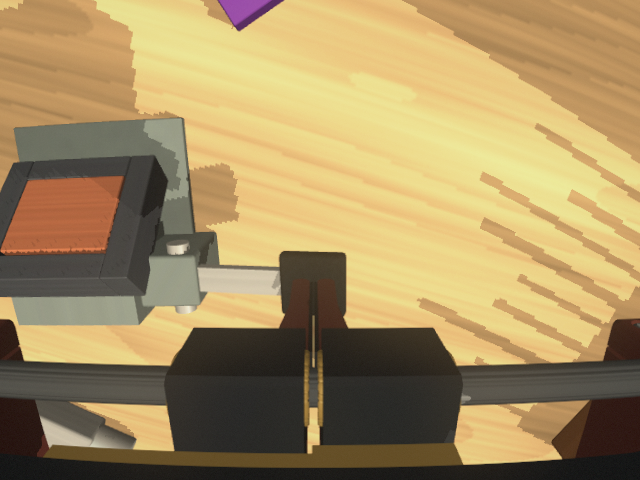

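The closed fingers (column 313) stand centrally over the pad (columns 280–347). I press down.

```bash
python3 -m inch '{"travel":[[0,0,0.04],[0,0,0.07],[0,0,0.09],[0,0,0.11],[0,0,0.125],[0,0,0.14],[0,0,0.15],[0,0,0.16],[0,0,0.17],[0,0,0.17]],"turn":[[0,0,0],[0,0,0],[0,0,0],[0,0,0],[0,0,0],[0,0,0],[0,0,0],[0,0,0],[0,0,0],[0,0,0]],"gripper":[0,0,0,0,0,0,0,0,0,0]}' 10
```

```text
time_s: 5.55
ee_pos: [0.524, 0.3395, 0.0425]
tcp_rot: [179.9, -0.0, -163.4]
wrist_force: [-1.8, 2.3, 3.3]
opening: 0.004
grasp_force: 1.5
```

```bash
python3 -m inch '{"travel":[[0,0,0.004],[0,0,0.008],[0,0,0.01],[0,0,0.012],[0,0,0.014],[0,0,0.016],[0,0,0.018],[0,0,0.018],[0,0,0.018],[0,0,0.018]],"turn":[[0,0,0],[0,0,0],[0,0,0],[0,0,0],[0,0,0],[0,0,0],[0,0,0],[0,0,0],[0,0,0],[0,0,0]],"gripper":[0,0,0,0,0,0,0,0,0,0]}' 10
```

```text
time_s: 6.55
ee_pos: [0.525, 0.3384, 0.0383]
tcp_rot: [180.0, 0.0, -163.5]
wrist_force: [-3.2, 4.4, 4.5]
opening: 0.008
grasp_force: 2.6
```

Force has not risen yet, so the stop has not been reached. I go on in small steps.

```bash
python3 -m inch '{"travel":[[0,0,0.003],[0,0,0.006],[0,0,0.008],[0,0,0.01],[0,0,0.012],[0,0,0.012],[0,0,0.012],[0,0,0.012],[0,0,0.012],[0,0,0.012]],"turn":[[0,0,0],[0,0,0],[0,0,0],[0,0,0],[0,0,0],[0,0,0],[0,0,0],[0,0,0],[0,0,0],[0,0,0]],"gripper":[0,0,0,0,0,0,0,0,0,0]}' 10
```

```text
time_s: 7.55
ee_pos: [0.5252, 0.3384, 0.0374]
tcp_rot: [180.0, 0.1, -163.5]
wrist_force: [-7.8, 0.9, 22.2]
opening: 0.007
grasp_force: 11.2
```

The stop is reached (22 N). I lift, move back over the mould, open the fingers and look.

```bash
python3 -c "
from h import *
rows([.47,.25,.21],[180,0,196.5])"
```

```text
travel [ 0.3113 -0.2756 -0.691 ] turn [0.0002 0.0004 0.0001] mm 202
```

```bash
python3 -m inch '{"travel":[[0,0,-0.15],[0,0,-0.3],[0.1,-0.1,-0.45],[0.2,-0.2,-0.6],[0.311,-0.276,-0.69],[0.311,-0.276,-0.69],[0.311,-0.276,-0.69],[0.311,-0.276,-0.69],[0.311,-0.276,-0.69],[0.311,-0.276,-0.69]],"turn":[[0,0,0],[0,0,0],[0,0,0],[0,0,0],[0,0,0],[0,0,0],[0,0,0],[0,0,0],[0,0,0],[0,0,0]],"gripper":[0,0,10,72,72,72,72,72,72,72]}' 10; python3 w.py pics/w3.png ingot_center:.054 lever_pad:.037
```

```text
time_s: 8.55
ee_pos: [0.4698, 0.25, 0.2063]
tcp_rot: [-180.0, -0.1, -163.4]
wrist_force: [-0.6, 0.3, 0.3]
opening: 0.696
grasp_force: 0.0
[[-0.2855  0.9225  0.2598  0.398 ]
 [ 0.9584  0.2748  0.0774  0.2286]
 [ 0.      0.2711 -0.9626  0.3689]]
ingot_center 0.95 [266.1 237.8] [0.5232 0.199  0.054 ]
ingot_center 0.89 [114.8 357.8] [0.3769 0.2583 0.054 ]
lever_pad 0.97 [302.5 391.2] [0.5242 0.3415 0.037 ]
```

View pics/w3.png

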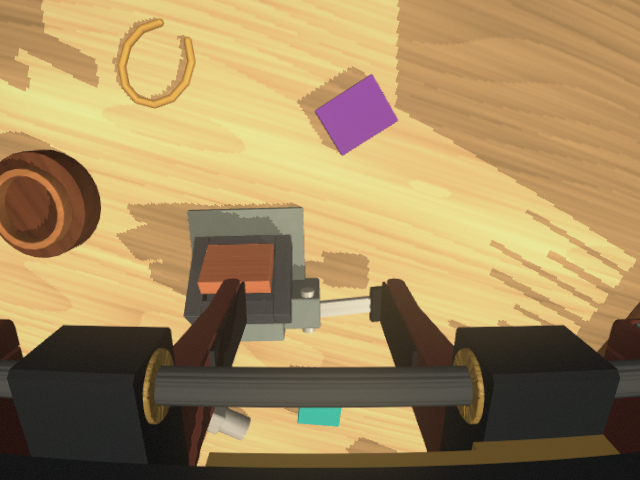

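The ingot stands out of the face, with its top at (236, 265) and its upper side face visible below row 283. The pad is down at (391, 302). I fit the pose again from the silhouette in the wrist and top views.

```bash
cat > fit2.py <<'E'
import pickle,sys
from h import *
from scipy.optimize import least_squares
np.set_printoptions(precision=4,suppress=True)
def hull(im,box):
    l,t,rr,b=box; s=4
    p=cv2.resize(im[t:b,l:rr],None,fx=s,fy=s,interpolation=cv2.INTER_CUBIC); h=cv2.cvtColor(p,cv2.COLOR_BGR2HSV)
    m=((h[...,0]<14)&(h[...,1]>140)&(h[...,2]>70)).astype(np.uint8)*255
    cs=max(cv2.findContours(m,cv2.RETR_EXTERNAL,cv2.CHAIN_APPROX_NONE)[0],key=cv2.contourArea)
    H=cv2.convexHull(cs)[:,0].astype(float); print("box",((H.min(0)+.5)/s-.5+[l,t]),((H.max(0)+.5)/s-.5+[l,t]))
    return (H+.5)/s-.5+[l,t]
D=np.stack([np.cos(np.arange(0,2*np.pi,np.pi/24)),np.sin(np.arange(0,2*np.pi,np.pi/24))])
B=np.array([[x,y,z] for x in(-.023,.023) for y in(-.029,.029) for z in(.003-.011-.003+.0,.011)])
B[B[:,2]<.011,2]=0.0   # only the part standing out of the face plane shows
def f(p,obs):
    M=R.from_euler('zy',[p[3],-np.pi/4]).as_matrix(); P=p[:3]+B@M.T
    return np.concatenate([(proj(c,P)@D).max(0)-(h@D).max(0) for c,h in obs])  # support functions
w=pickle.load(open("pics/w3.png.pkl","rb")); t=r.read_camera("top"); cv2.imwrite("pics/top2.png",t["pixels"])
hw=hull(w["pixels"],(190,235,285,300)); ht=hull(t["pixels"],(190,230,250,280))
for o in ([(w,hw)],[(t,ht)],[(w,hw),(t,ht)]):
    s=least_squares(f,[.532,.2,.05,.3],args=(o,),loss="soft_l1"); p=s.x; e=f(p,o); print(p[:3],np.degrees(p[3]),"rms px",np.sqrt(np.mean(e**2)),abs(e).max())
E
python3 fit2.py; python3 - <<'E'
import cv2
a=cv2.resize(cv2.imread("pics/w3.png")[225:315,180:300],(800,600),interpolation=cv2.INTER_CUBIC); cv2.imwrite("pics/c3.png",a)
E
```

```text
box [197.375 243.375] [273.125 293.625]
box [207.625 242.875] [230.125 255.625]
[0.5382 0.1973 0.0265] 17.568311962162696 rms px 2.427894590946239 7.181359277723686
[ 0.6646  0.3516 -0.8142] 32.331073022818664 rms px 1.8731686589730643 3.9777373401409477
[0.5416 0.1971 0.0184] 18.34312014875783 rms px 6.189403814914411 13.219176614501237
```

View pics/c3.png

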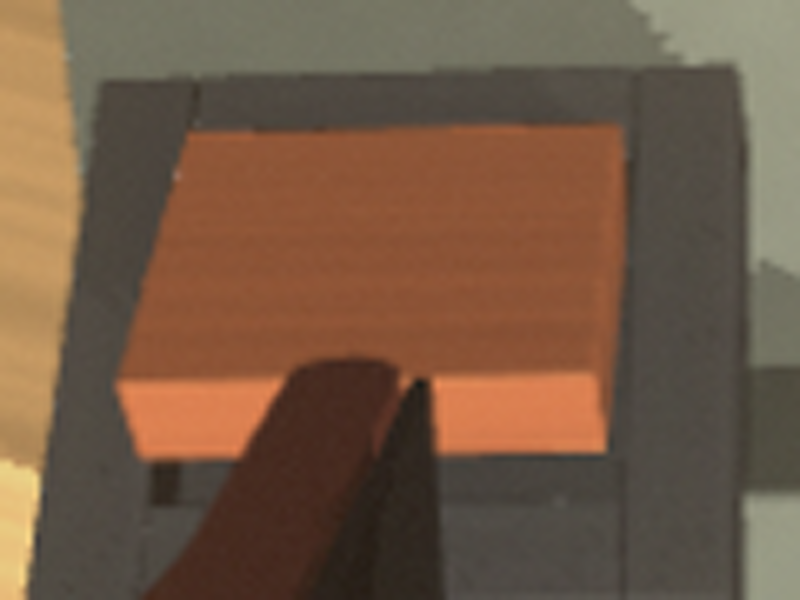

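The crop is clear: the top face corners are at crop (190,133), (612,126), (598,373) and (118,380), and the lower edge of the upper side face runs (137,460)–(605,452). I fit those corners directly.

```bash
cat > fit3.py <<'E'
import pickle
from h import *
from scipy.optimize import least_squares
np.set_printoptions(precision=4,suppress=True)
w=pickle.load(open("pics/w3.png.pkl","rb"))
q=(np.array([[190,133],[612,126],[598,373],[118,380],[137,460],[605,452]])+.5)/6.6667-.5+[180,225]
S=np.array([[-1,-1,1],[-1,1,1],[1,1,1],[1,-1,1],[1,-1,0],[1,1,0]])
def f(p):
    M=R.from_euler('zy',[p[3],-p[5]]).as_matrix(); P=p[:3]+(S*[.023,.029,p[4]])@M.T
    return (proj(w,P)-q).ravel()
for fix in (0,1):
    g=(lambda x:f(np.r_[x,.011,np.pi/4])) if fix else f
    s=least_squares(g,[.532,.2,.05,.3] if fix else [.532,.2,.05,.3,.011,.785]); p=s.x; print(p[:3],np.degrees(p[3]),p[4:],np.round(s.fun,1))
E
python3 fit3.py
```

```text
[0.536  0.1966 0.0371] 16.263759756130057 [0.0144 1.0641] [-3.6 -4.4 -3.1  1.1  2.2  3.9  4.6 -0.3  0.9 -2.1 -1.7  1.8]
[0.5357 0.1956 0.027 ] 15.235745655521532 [] [-2.5 -5.8 -2.6 -2.  -0.2  6.9  4.8  4.3  2.5 -3.2 -2.5 -0.7]
```

My Euler sequence was extrinsic; it should be the intrinsic 'ZY'.

```bash
python3 fit3.py; python3 fit.py
```

```text
[0.5316 0.2009 0.0484] 17.885055867837202 [0.014  1.1478] [-0.1  0.2  1.1 -0.2 -0.8 -0.  -0.3  0.2  0.5 -0.1 -0.2 -0. ]
[0.5334 0.1976 0.0322] 16.617376571125206 [] [-1.  -4.6 -1.4 -3.6 -2.1  6.1  3.   4.8  3.2 -2.4 -1.8 -0.9]
area 2669.0625 [[236.375, 272.875], [173.125, 274.625], [179.875, 230.375], [239.625, 227.875]]
area 642.9375 [[236.875, 258.375], [207.625, 268.625], [197.875, 249.125], [228.125, 238.625]]
[0.5278 0.2029 0.0582] 18.017461334531884 [ 0.2 -0.4 -0.3 -0.1 -0.1  0.2  0.2  0.3]
[0.5264 0.1953 0.0725] 18.430479627396355 [ 0.   0.5  0.4  0.2  0.  -0.5 -0.5 -0.2]
[0.5305 0.201  0.0502] 18.01565340396088 [-0.9 -1.3  0.2 -1.   0.2  0.2 -0.9  0.5 -0.4 -0.1 -0.6  0.  -1.3 -1.1
 -1.3 -1.2]
origin [ 0.5166  0.2438 -0.0018]
origin [ 0.5166  0.2438 -0.0018]
```

Before the press, the pocket mouth was at about (0.5305, 0.201, 0.050) with yaw 18°. Now the free fit gives exactly a 14 mm thickness and about 66° of tilt at under 1 px. So the ingot's upper end seems lifted more than its lower end, which suits the grasp. I confirm this from a second, closer viewpoint.

```bash
cat >> h.py <<'E'
def ori(az,th): return R.from_euler('ZY',[az,180-th],degrees=True).as_euler('xyz',degrees=True)
E
python3 -c "
from h import *
print(ori(18,10)); rows([.50,.215,.165],ori(18,10))"
```

```text
[-180.   10. -162.]
travel [-0.0757 -0.1678  0.1692] turn [-0.0008 -0.0557 -0.008 ] mm 63
```

```bash
python3 -m inch '{"travel":[[-0.04,-0.08,0.08],[-0.075,-0.168,0.17],[-0.075,-0.168,0.17],[-0.075,-0.168,0.17],[-0.075,-0.168,0.17],[-0.075,-0.168,0.17],[-0.075,-0.168,0.17],[-0.075,-0.168,0.17],[-0.075,-0.168,0.17],[-0.075,-0.168,0.17]],"turn":[[0,-0.03,-0.008],[0,-0.056,-0.008],[0,-0.056,-0.008],[0,-0.056,-0.008],[0,-0.056,-0.008],[0,-0.056,-0.008],[0,-0.056,-0.008],[0,-0.056,-0.008],[0,-0.056,-0.008],[0,-0.056,-0.008]],"gripper":[74,74,74,74,74,74,74,74,74,74]}' 10
python3 - <<'E'
from h import *
import pickle
m=[]
M=[.5316,.2009,.0484]
for n in("wrist","scene"):
    c=r.read_camera(n); pickle.dump(c,open(f"pics/v4{n}.pkl","wb"))
    u=np.round(proj(c,[M])[0]).astype(int); k=50 if n=="wrist" else 25
    print(n,u,"origin",u-k); im=c["pixels"][u[1]-k:u[1]+k,u[0]-k:u[0]+k]
    m.append(cv2.resize(im,(400,400),interpolation=cv2.INTER_CUBIC) )
cv2.imwrite("pics/v4.png",np.hstack(m))
E
```

```text
time_s: 9.8
ee_pos: [0.4999, 0.2149, 0.1652]
tcp_rot: [-179.9, 10.1, -162.0]
wrist_force: [-0.1, -0.2, 0.1]
opening: 0.841
grasp_force: 0.0
wrist [282 241] origin [232 191]
scene [414 254] origin [389 229]
```

View pics/v4.png

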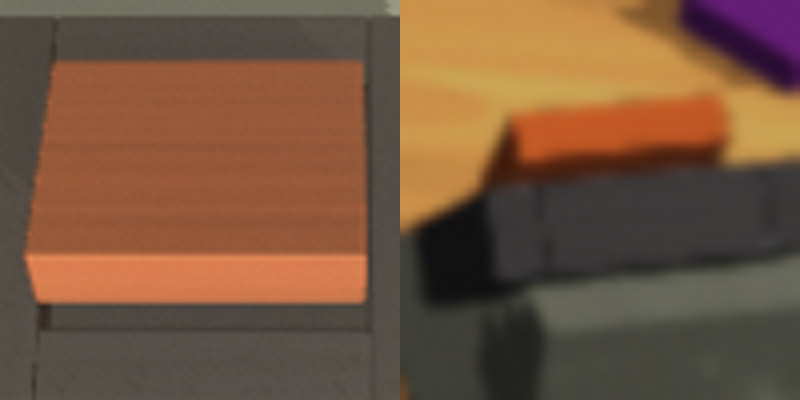

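The scene view confirms it: the ingot leans steeply, its upper end well clear of the face, with its dark underside visible below it. I fit jointly from both wrist views and the scene view.

```bash
cat > fit4.py <<'E'
import pickle
from h import *
from scipy.optimize import least_squares
np.set_printoptions(precision=4,suppress=True)
L=lambda f:pickle.load(open(f,"rb"))
def px(a,s,o): return (np.array(a)+.5)/s-.5+o
S=np.array([[-1,-1,1],[-1,1,1],[1,1,1],[1,-1,1],[1,-1,0],[1,1,0]])
O=[(L("pics/w3.png.pkl"),px([[190,133],[612,126],[598,373],[118,380],[137,460],[605,452]],6.6667,[180,225]),S),
(L("pics/v4wrist.pkl"),px([[56,62],[364,62],[366,254],[26,256],[38,303],[365,302]],4,[232,191]),S),
(L("pics/v4scene.pkl"),px([[322,95],[112,118],[118,165],[322,139]],8,[389,229]),S[2:])]
def f(p,O):
    M=R.from_euler('ZY',[p[3],-p[4]]).as_matrix(); P=lambda S:p[:3]+(S*[.023,.029,.014])@M.T
    return np.concatenate([(proj(c,P(s))-q).ravel() for c,q,s in O])
for o in (O[:1],O[1:2],O[:2],O[1:],O):
    s=least_squares(f,[.532,.2,.05,.3,1.1],args=(o,)); p=s.x
    print(p[:3],np.degrees(p[3:]),"rms",np.sqrt(np.mean(s.fun**2)))
M=R.from_euler('ZY',[p[3],-p[4]]).as_matrix()
print("centre",p[:3]+M@[0,0,.007]); 
m=np.array([.5305,.201,.0502]); N=R.from_euler('ZY',[p[3],-np.pi/4]).as_matrix()
for a in ([.023,0,0],[.023,0,.014],[-.023,0,0],[-.023,0,.014]): print(a,p[:3]+M@a,"u,y,n mm",1e3*N.T@(p[:3]+M@a-m))
E
python3 fit4.py
```

```text
[0.5316 0.2009 0.0484] [17.8847 65.7668] rms 0.43286757726949254
[0.5315 0.2018 0.0493] [18.153  65.6224] rms 0.16566406287804375
[0.5308 0.2015 0.051 ] [18.0794 66.1264] rms 0.47214073527422756
[0.5307 0.2017 0.0512] [18.2079 66.2305] rms 0.4385828334495136
[0.5306 0.2015 0.0513] [18.1033 66.2363] rms 0.5002772008961027
centre [0.5245 0.1995 0.0541]
[0.023, 0, 0] [0.5394 0.2044 0.0724] u,y,n mm [22.4175  0.4489  8.9446]
[0.023, 0, 0.014] [0.5272 0.2004 0.078 ] u,y,n mm [17.3464  0.4489 21.9939]
[-0.023, 0, 0] [0.5218 0.1986 0.0303] u,y,n mm [-20.4589   0.4489  -7.7173]
[-0.023, 0, 0.014] [0.5096 0.1946 0.0359] u,y,n mm [-25.5299   0.4489   5.332 ]
```

The pose is consistent at 0.5 px: centre (0.5245, 0.1995, 0.054), yaw 18.1°, long faces 66° steep. I grasp it by its two end faces (58 mm apart) with the tool tilted 10°.

```bash
python3 -c "
from h import *
N=R.from_euler('ZY',[18.1,-45],degrees=True).as_matrix()
T=np.array([.5305,.201,.0502])+N@[.001,.00045,.008]; o=ori(18.1,10)
t=R.from_euler('xyz',o,degrees=True).apply([0,0,1]); print(T)
rows(T-t*.03,o); rows(T,o)"
```

```text
[0.52565538 0.19988996 0.05656396]
travel [-0.0026 -0.0879  0.3218] turn [-0.0008  0.0004 -0.0006] mm 83
travel [-0.0024 -0.0876  0.4418] turn [-0.0008  0.0004 -0.0006] mm 113
```

```bash
python3 -m inch '{"travel":[[-0.002,-0.088,0.1],[-0.002,-0.088,0.2],[-0.002,-0.088,0.3],[-0.002,-0.088,0.34],[-0.002,-0.088,0.37],[-0.002,-0.088,0.4],[-0.002,-0.088,0.42],[-0.002,-0.088,0.435],[-0.002,-0.088,0.442],[-0.002,-0.088,0.442]],"turn":[[0,0,0],[0,0,0],[0,0,0],[0,0,0],[0,0,0],[0,0,0],[0,0,0],[0,0,0],[0,0,0],[0,0,0]],"gripper":[74,74,74,74,74,74,74,74,74,74]}' 40
```

```text
time_s: 10.9
ee_pos: [0.5257, 0.1998, 0.0566]
tcp_rot: [-179.9, 10.1, -162.0]
wrist_force: [-1.0, 0.1, -1.0]
opening: 0.842
grasp_force: 0.0
```

```bash
python3 -m inch '{"travel":[[0,0,0],[0,0,0],[0,0,0],[0,0,0],[0,0,0],[0,0,0],[0,0,0],[0,0,0],[0,0,0],[0,0,0]],"turn":[[0,0,0],[0,0,0],[0,0,0],[0,0,0],[0,0,0],[0,0,0],[0,0,0],[0,0,0],[0,0,0],[0,0,0]],"gripper":[54,54,54,54,54,54,54,54,54,54]}' 40
```

```text
time_s: 11.9
ee_pos: [0.5258, 0.1999, 0.0567]
tcp_rot: [-179.9, 10.1, -162.0]
wrist_force: [-0.8, 0.3, 5.7]
opening: 0.657
grasp_force: 40.1
```

The ingot is held (57.8 mm opening, 40 N). I draw it out along the tool axis.

```bash
python3 -m inch '{"travel":[[0,0,-0.02],[0,0,-0.05],[0,0,-0.1],[0,0,-0.2],[0,0,-0.3],[0,0,-0.4],[0,0,-0.5],[0,0,-0.5],[0,0,-0.5],[0,0,-0.5]],"turn":[[0,0,0],[0,0,0],[0,0,0],[0,0,0],[0,0,0],[0,0,0],[0,0,0],[0,0,0],[0,0,0],[0,0,0]],"gripper":[54,54,54,54,54,54,54,54,54,54]}' 40
python3 - <<'E'
from h import *
import pickle
np.set_printoptions(precision=4,suppress=True)
c=r.read_camera("wrist");pickle.dump(c,open("pics/v5.pkl","wb"))
s=r.sense();print(proj(c,[s["ee_pos"]])); 
a=c["pixels"][200:350,220:420]; cv2.imwrite("pics/v5.png",cv2.resize(a,(800,600),interpolation=cv2.INTER_CUBIC))
for n in("scene","top"):
    d=r.read_camera(n)
    for q,z in (("bench_block",0),("dome_a",0)):
        for x in r.place_of(n,q)[:2]: print(n,q,round(x["confidence"],2),onz(d,x["location"],z))
    b=r.spot_in(n,"bench_block")[0]["bbox"]; print(b)
T=cv2.imread("pics/top0.png")[195:275,405:490]; h=cv2.cvtColor(cv2.resize(T,None,fx=4,fy=4,interpolation=3),cv2.COLOR_BGR2HSV)
m=(h[...,1]<70).astype(np.uint8)*255; k=max(cv2.findContours(m,0,1)[0],key=cv2.contourArea); q=cv2.approxPolyN(cv2.convexHull(k),4)[0].astype(float)/4+[405,195]
P=np.array([onz(d,[v,u],.025) for u,v in q]); print(P,P.mean(0),[np.linalg.norm(P[i]-P[i-1]) for i in range(4)])
E
```

```text
time_s: 12.9
ee_pos: [0.504, 0.1929, 0.1784]
tcp_rot: [-179.9, 10.0, -162.0]
wrist_force: [0.3, 0.1, -3.4]
opening: 0.654
grasp_force: 40.0
[[313.025  301.9197]]
scene bench_block 0.98 [ 0.5563 -0.2384  0.    ]
scene dome_a 0.75 [ 0.6961 -0.2467  0.    ]
scene dome_a 0.64 [ 0.386  -0.1165  0.    ]
[176.3, 234.5, 240.7, 273.6]
top bench_block 0.79 [ 0.5602 -0.2423  0.    ]
top dome_a 0.81 [ 0.3865 -0.1165  0.    ]
top dome_a 0.59 [ 0.6904 -0.2579  0.    ]
[416.2, 208.5, 473.5, 260.9]
[[ 0.6065 -0.2943  0.025 ]
 [ 0.5054 -0.2832  0.025 ]
 [ 0.517  -0.1802  0.025 ]
 [ 0.6179 -0.192   0.025 ]] [ 0.5617 -0.2374  0.025 ] [np.float64(0.10284454939820674), np.float64(0.10171446234988069), np.float64(0.10365494833825414), np.float64(0.10157843833410596)]
```

View pics/v5.png

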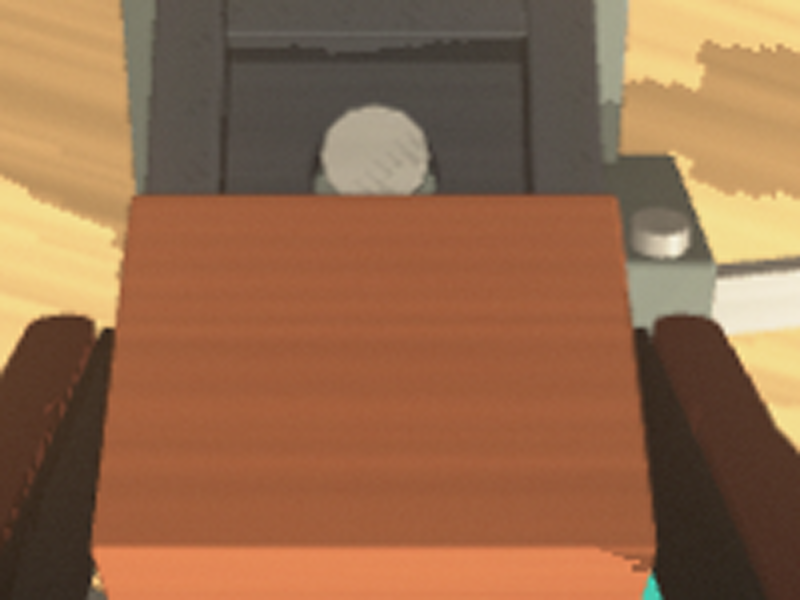

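The ingot hangs squarely between the pads at crop (375, 370), and the empty pocket with the rod head raised shows behind it. I fit its pose in the hand and work out the placing pose. The bench block's centre is at (0.562, -0.237), yaw -6°, and its sides measure 102–103 mm, as expected.

```bash
cat > fit5.py <<'E'
import pickle
from h import *
from scipy.optimize import least_squares
np.set_printoptions(precision=4,suppress=True)
c=pickle.load(open("pics/v5.pkl","rb")); q=(np.array([[132,196],[614,196],[655,546],[93,546]])+.5)/4-.5+[220,200]
S=np.array([[-1,-1,1],[-1,1,1],[1,1,1],[1,-1,1]])*[.023,.029,.014]
def M(p): return R.from_euler('ZYX',[p[3],-p[4],p[5]])
f=lambda p:(proj(c,p[:3]+M(p).apply(S))-q).ravel()
s=least_squares(f,[.51,.194,.17,.3,1.1,0]); p=s.x; print(p[:3],np.degrees(p[3:]),np.round(s.fun,2))
st=r.sense(); A=R.from_euler('xyz',st["tcp_rot"],degrees=True)
D=A.inv()*M(p); o=A.inv().apply(p[:3]+M(p).apply([0,0,.007])-st["ee_pos"])
# the same expected from the fit in the pocket (TCP .5258,.1999,.0567)
D0=A.inv()*R.from_euler('ZY',[18.1,-66.2],degrees=True); o0=A.inv().apply(np.array([.5245,.1995,.0541])-[.5258,.1999,.0567])
print("ingot in tool mm",o*1e3,o0*1e3,"tilt diff",np.degrees((D.inv()*D0).as_rotvec()))
np.savez("hold.npz",o=o,D=D.as_quat())
E
python3 fit5.py
```

```text
[0.5101 0.1948 0.1714] [18.5298 65.354  -0.7605] [ 0.36 -0.1  -0.34 -0.04  0.17  0.02 -0.19  0.09]
ingot in tool mm [ 1.5177 -0.1307  4.7797] [1.793  0.0263 2.3226] tilt diff [ 0.3685 -0.8448 -0.182 ]
```

```bash
cat > place.py <<'E'
from h import *
def tgt(az,th,h):
    B=R.from_euler('xyz',ori(az,th),degrees=True); return np.array([.562,-.2375,.048+h])-B.apply([.0016,0,.0035])
if __name__=="__main__":
    rows([.54,0.0,.19],ori(-2,22)); rows(tgt(-20,34.2,.09),ori(-20,34.2))
E
python3 place.py
```

```text
travel [ 0.095  -0.7788 -0.0586] turn [ 0.03   -0.0656  0.107 ] mm 197
travel [ 0.3371 -1.7077  0.0964] turn [ 0.0794 -0.1289  0.197 ] mm 436
```

```bash
python3 -m inch '{"travel":[[0.01,-0.06,-0.02],[0.02,-0.16,-0.04],[0.03,-0.28,-0.06],[0.05,-0.4,-0.06],[0.07,-0.52,-0.06],[0.08,-0.63,-0.06],[0.095,-0.72,-0.06],[0.095,-0.78,-0.06],[0.095,-0.78,-0.06],[0.095,-0.78,-0.06]],"turn":[[0.003,-0.006,0.01],[0.006,-0.013,0.021],[0.01,-0.022,0.036],[0.015,-0.033,0.053],[0.02,-0.044,0.071],[0.024,-0.053,0.086],[0.028,-0.061,0.1],[0.03,-0.066,0.107],[0.03,-0.066,0.107],[0.03,-0.066,0.107]],"gripper":[54,54,54,54,54,54,54,54,54,54]}' 40; python3 place.py
```

```text
time_s: 14.35
ee_pos: [0.5401, -0.0006, 0.1909]
tcp_rot: [180.0, 22.1, 177.9]
wrist_force: [-0.4, 1.1, -2.5]
opening: 0.659
grasp_force: 40.0
travel [0.0019 0.0022 0.0032] turn [ 0.0001  0.0007 -0.0003] mm 1
travel [-0.0363 -0.9434  0.2261] turn [ 0.0474 -0.0666  0.088 ] mm 243
```

```bash
python3 -m inch '{"travel":[[0,-0.08,0],[0,-0.2,0],[0,-0.34,0],[0,-0.48,0.02],[-0.01,-0.62,0.06],[-0.02,-0.75,0.12],[-0.03,-0.86,0.17],[-0.036,-0.943,0.2],[-0.036,-0.943,0.226],[-0.036,-0.943,0.226]],"turn":[[0.004,-0.006,0.007],[0.01,-0.014,0.018],[0.017,-0.024,0.032],[0.024,-0.034,0.045],[0.031,-0.044,0.058],[0.038,-0.053,0.07],[0.043,-0.061,0.08],[0.047,-0.067,0.088],[0.047,-0.067,0.088],[0.047,-0.067,0.088]],"gripper":[54,54,54,54,54,54,54,54,54,54]}' 40
cat > chk.py <<'E'
from place import *
import pickle,sys
np.set_printoptions(precision=4,suppress=True)
c=r.read_camera("scene"); s=r.sense(); pickle.dump(c,open("pics/v6.pkl","wb"))
A=R.from_euler('xyz',s["tcp_rot"],degrees=True); C=np.array(s["ee_pos"])+A.apply([.0016,0,.0035]); print("ingot centre by hold",C,s["tcp_rot"])
u=proj(c,[C])[0]; print("expected px",u)
im=c["pixels"]; x,y=np.round(u).astype(int); o=[x-40,y-30]
cv2.imwrite(sys.argv[1],cv2.resize(im[y-30:y+30,x-40:x+40],(800,600),interpolation=cv2.INTER_CUBIC)); print("origin",o)
rows(tgt(-20,34.2,.006),ori(-20,34.2))
E
python3 chk.py pics/v6.png
```

```text
time_s: 15.35
ee_pos: [0.5615, -0.2342, 0.1475]
tcp_rot: [179.8, 33.4, 160.2]
wrist_force: [1.2, 0.4, -2.6]
opening: 0.658
grasp_force: 40.0
ingot centre by hold [ 0.5625 -0.2358  0.1437] [179.8398  33.5405 160.1369]
expected px [204.3129 205.5992]
origin [np.int64(164), np.int64(176)]
travel [ 0.198  -0.0078  0.2992] turn [ 0.0013 -0.0037  0.0006] mm 90
```

View pics/v6.png

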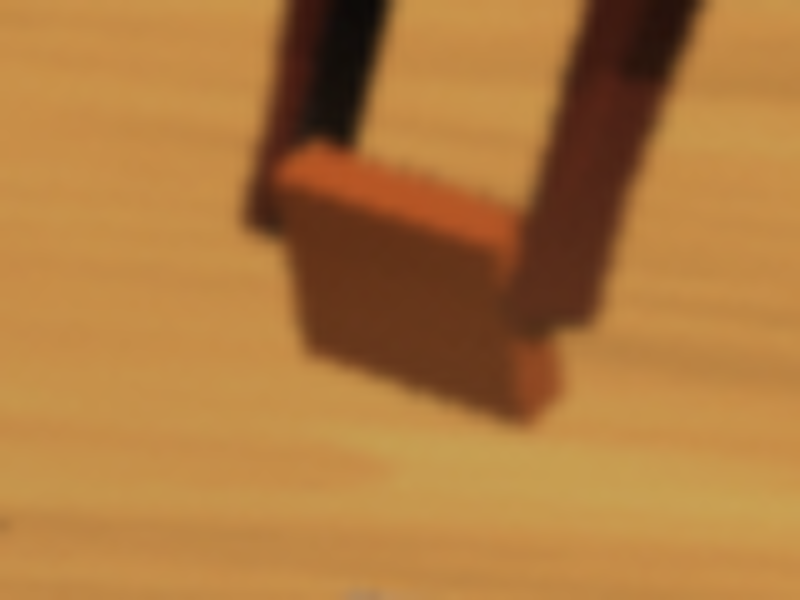

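The ingot hangs upright in the fingers: its underside face corners are at crop (278,183), (495,255), (308,352) and (522,425), and its lower long edge is parallel to the block. I check the tilt against that view.

```bash
python3 - <<'E'
import pickle
from h import *
from scipy.optimize import least_squares
np.set_printoptions(precision=4,suppress=True)
c=pickle.load(open("pics/v6.pkl","rb")); q=(np.array([[278,183],[495,255],[308,352],[522,425],[318,138],[560,385]])+.5)/10-.5+[164,176]
S=np.array([[1,-1,0],[1,1,0],[-1,-1,0],[-1,1,0],[1,-1,1],[-1,1,1]])*[.023,.029,.014]
M=lambda p:R.from_euler('ZYX',[p[3],-p[4],p[5]])
# orientation described relative to upright at az -20
U=lambda p:R.from_euler('Z',-20,degrees=True)*R.from_rotvec(p[3:])*R.from_euler('Y',-90,degrees=True)
f=lambda p:(proj(c,p[:3]+U(p).apply(S-[0,0,.007]))-q).ravel()
s=least_squares(f,[.562,-.236,.144,0,0,0]); print(s.x[:3],"tilt xyz deg",np.degrees(s.x[3:]),np.round(s.fun,1))
P=[.5625,-.2358,.1437]
s=least_squares(lambda a:f(np.r_[P,a]),[0,0,0]); print("tilt",np.degrees(s.x),np.round(s.fun,1))
E
```

```text
[ 0.5118 -0.2534  0.1128] tilt xyz deg [-1.1718  4.0588  0.7875] [-0.1 -0.4  0.  -0.1  0.1 -0.4  0.1 -0.1 -0.1  0.7  0.1  0.3]
tilt [-0.055   3.5059 -0.4938] [-2.   0.6 -1.2  1.2 -1.4  1.7 -0.7  2.3 -1.7  1.6 -0.4  2.6]
```

The wrist fits and this coarse view agree to about 3°, far below the 17° tipping angle, and the block will square the ingot on contact. I lower it to 6 mm above the block.

```bash
python3 -m inch '{"travel":[[0.03,0,0.05],[0.07,0,0.1],[0.11,-0.008,0.16],[0.15,-0.008,0.22],[0.18,-0.008,0.27],[0.198,-0.008,0.299],[0.198,-0.008,0.299],[0.198,-0.008,0.299],[0.198,-0.008,0.299],[0.198,-0.008,0.299]],"turn":[[0.001,-0.003,0],[0.001,-0.003,0],[0.001,-0.003,0],[0.001,-0.003,0],[0.001,-0.003,0],[0.001,-0.003,0],[0.001,-0.003,0],[0.001,-0.003,0],[0.001,-0.003,0],[0.001,-0.003,0]],"gripper":[54,54,54,54,54,54,54,54,54,54]}' 40; python3 -c "
from place import *
rows(tgt(-20,34.2,.006),ori(-20,34.2)); rows(tgt(-20,34.2,0),ori(-20,34.2));rows(tgt(-20,34.2,-.004),ori(-20,34.2))"
```

```text
time_s: 16.4
ee_pos: [0.5731, -0.2424, 0.0975]
tcp_rot: [179.6, 29.7, 160.3]
wrist_force: [-0.1, 0.4, -2.9]
opening: 0.654
grasp_force: 40.0
travel [0.123  0.0027 0.1129] turn [ 0.003  -0.0248  0.0011] mm 42
travel [0.1349 0.0026 0.1337] turn [ 0.003  -0.0248  0.0011] mm 47
travel [0.1429 0.0025 0.1476] turn [ 0.003  -0.0248  0.0011] mm 51
```

```bash
python3 -c "
from h import *
s=r.sense();print(np.round(s['q'],1),np.round(s['dq'],1),s['ee_pos'])"
```

```text
[  3.4  21.2  18.1 126.1 -59.1   7.3 146.2] [ 0.1  0.1 -0.1 -0.2 -0.1  0.1  0.1] [ 0.57306627 -0.24240316  0.09754323]
```

The arm has hit joint limits: J6 is at 7.3 and J5 at -59, so a forward tilt is out of reach here. The opposite tilt (tool leaning away, pointing back towards the robot) has room on J6. I lift, straighten, turn half round and place from there.

```bash
python3 -c "
from h import *
rows([.56,-.235,.18],[180,0,110])"
```

```text
travel [-0.1122  0.0124 -0.3157] turn [0.0744 0.1534 0.2733] mm 84
```

```bash
python3 -m inch '{"travel":[[-0.04,0,-0.1],[-0.08,0,-0.2],[-0.11,0.012,-0.316],[-0.11,0.012,-0.316],[-0.11,0.012,-0.316],[-0.11,0.012,-0.316],[-0.11,0.012,-0.316],[-0.11,0.012,-0.316],[-0.11,0.012,-0.316],[-0.11,0.012,-0.316]],"turn":[[0.01,0.02,0.03],[0.018,0.037,0.066],[0.026,0.054,0.096],[0.035,0.073,0.13],[0.044,0.092,0.164],[0.054,0.111,0.198],[0.064,0.132,0.235],[0.0744,0.153,0.273],[0.0744,0.153,0.273],[0.0744,0.153,0.273]],"gripper":[54,54,54,54,54,54,54,54,54,54]}' 40; python3 -c "
from h import *
s=r.sense();print(np.round(s['q'],1),s['tcp_rot']); rows([.56,-.235,.18],[180,0,25])"
```

```text
time_s: 17.4
ee_pos: [0.5601, -0.2357, 0.1791]
tcp_rot: [-179.9, 0.1, 110.0]
wrist_force: [0.1, -0.8, -3.6]
opening: 0.652
grasp_force: 40.0
[-24.6  39.3  67.   99.7 -38.9  67.9  73.4] [-1.7994238e+02  1.0660121e-01  1.1000723e+02]
travel [ 0.0026  0.0006 -0.0034] turn [2.000e-04 7.000e-04 4.723e-01] mm 1
```

```bash
python3 -m inch '{"travel":[[0,0,0],[0,0,0],[0,0,0],[0,0,0],[0,0,0],[0,0,0],[0,0,0],[0,0,0],[0,0,0],[0,0,0]],"turn":[[0,0,0.045],[0,0,0.09],[0,0,0.135],[0,0,0.18],[0,0,0.225],[0,0,0.27],[0,0,0.315],[0,0,0.36],[0,0,0.405],[0,0,0.45]],"gripper":[54,54,54,54,54,54,54,54,54,54]}' 40; python3 -c "
from place import *
s=r.sense();print(np.round(s['q'],1),s['tcp_rot']); rows([.56,-.235,.18],[180,0,-20]); rows(tgt(-20,34.2,.09),ori(-20,34.2))"
```

```text
time_s: 18.4
ee_pos: [0.5594, -0.2346, 0.1795]
tcp_rot: [179.9, -0.1, 28.8]
wrist_force: [1.0, -0.7, -2.7]
opening: 0.653
grasp_force: 40.0
[-28.4  49.3  80.4 100.1 -50.3  76.1   2. ] [ 1.79903556e+02 -5.59891022e-02  2.88339373e+01]
travel [ 0.0014  0.0028 -0.002 ] turn [ 0.0004 -0.0005  0.2713] mm 1
travel [0.0017 0.0132 0.1509] turn [-0.2155 -0.0977 -0.7025] mm 38
```

```bash
python3 -m inch '{"travel":[[0,0,0],[0,0,0],[0,0,0],[0,0,0],[0,0,0],[0,0,0],[0,0,0],[0,0,0],[0,0,0],[0,0,0]],"turn":[[0,0,0.04],[0,0,0.08],[0,0,0.12],[0,0,0.16],[0,0,0.2],[0,0,0.24],[0,0,0.27],[0,0,0.27],[0,0,0.27],[0,0,0.27]],"gripper":[54,54,54,54,54,54,54,54,54,54]}' 40; python3 -c "
from place import *
s=r.sense();print(np.round(s['q'],1),s['tcp_rot']);  print(tgt(160,34.2,.1));rows(tgt(160,34.2,.1),ori(160,34.2))"
```

```text
time_s: 19.4
ee_pos: [0.5595, -0.2348, 0.1795]
tcp_rot: [180.0, -0.1, -19.4]
wrist_force: [-0.4, 0.6, -1.8]
opening: 0.654
grasp_force: 40.0
[-28.5  50.2  81.5 100.  -51.3  77.1 -45.5] [ 1.79977638e+02 -6.96559182e-02 -1.93947367e+01]
[ 0.56260513 -0.23772025  0.15179412]
travel [0.0155 0.0067 0.111 ] turn [ 0.0011 -0.1904  0.0032] mm 28
```

```bash
python3 -m inch '{"travel":[[0,0,0],[0,0,0.01],[0,0,0.03],[0.005,0,0.05],[0.01,0,0.07],[0.015,0.006,0.09],[0.015,0.006,0.11],[0.015,0.006,0.11],[0.015,0.006,0.11],[0.015,0.006,0.11]],"turn":[[0,-0.025,0],[0,-0.05,0],[0,-0.075,0],[0,-0.1,0],[0,-0.125,0],[0,-0.15,0],[0.001,-0.17,0.003],[0.001,-0.19,0.003],[0.001,-0.19,0.003],[0.001,-0.19,0.003]],"gripper":[54,54,54,54,54,54,54,54,54,54]}' 40; python3 -c "
from place import *
s=r.sense();print(np.round(s['q'],1),s['tcp_rot']);  rows(tgt(160,34.2,.1),ori(160,34.2));rows(tgt(160,34.2,.006),ori(160,34.2))"
```

```text
time_s: 20.4
ee_pos: [0.5627, -0.2386, 0.1522]
tcp_rot: [-179.9, 34.0, -20.1]
wrist_force: [-0.4, -0.7, -2.2]
opening: 0.656
grasp_force: 40.0
[ -6.9  60.1  57.6  68.8 -33.6 105.7 -62.4] [-179.92961813   34.00873865  -20.06637294]
travel [-0.0002 -0.0031  0.0022] turn [-0.0006 -0.0011 -0.0003] mm 1
travel [ 0.2101 -0.0027  0.3138] turn [-0.0006 -0.0011 -0.0003] mm 94
```

```bash
python3 -m inch '{"travel":[[0.02,0,0.03],[0.05,-0.003,0.07],[0.08,-0.003,0.12],[0.11,-0.003,0.16],[0.14,-0.003,0.21],[0.17,-0.003,0.25],[0.19,-0.003,0.29],[0.21,-0.003,0.314],[0.21,-0.003,0.314],[0.21,-0.003,0.314]],"turn":[[0,-0.001,0],[0,-0.001,0],[0,-0.001,0],[0,-0.001,0],[0,-0.001,0],[0,-0.001,0],[0,-0.001,0],[0,-0.001,0],[0,-0.001,0],[0,-0.001,0]],"gripper":[54,54,54,54,54,54,54,54,54,54]}' 40; python3 -c "
from place import *
s=r.sense();print(np.round(s['q'],1),s['tcp_rot']);  rows(tgt(160,34.2,.006),ori(160,34.2));rows(tgt(160,34.2,0),ori(160,34.2))"
```

```text
time_s: 21.4
ee_pos: [0.5622, -0.2371, 0.0577]
tcp_rot: [179.9, 34.3, -20.2]
wrist_force: [-0.3, 0.5, -2.2]
opening: 0.657
grasp_force: 40.0
[ -6.6  65.5  54.9  71.5 -36.6  98.9 -62.2] [179.94709494  34.33359106 -20.15474468]
travel [ 0.0018  0.002  -0.0017] turn [-0.0002  0.0007 -0.0007] mm 1
travel [0.0153 0.0019 0.0182] turn [-0.0002  0.0007 -0.0007] mm 6
```

Reached. The ingot's lower edge is about 6 mm above the block. I lower it slowly to contact.

```bash
python3 -m inch '{"travel":[[0.002,0,0.003],[0.004,0.001,0.006],[0.006,0.002,0.008],[0.008,0.002,0.01],[0.009,0.002,0.012],[0.01,0.002,0.014],[0.011,0.002,0.015],[0.012,0.002,0.016],[0.012,0.002,0.016],[0.012,0.002,0.016]],"turn":[[0,0,0],[0,0,0],[0,0,0],[0,0,0],[0,0,0],[0,0,0],[0,0,0],[0,0,0],[0,0,0],[0,0,0]],"gripper":[54,54,54,54,54,54,54,54,54,54]}' 25
```

```text
time_s: 22.4
ee_pos: [0.5622, -0.2374, 0.0525]
tcp_rot: [180.0, 34.3, -20.1]
wrist_force: [1.0, -1.2, -2.7]
opening: 0.658
grasp_force: 25.0
```

```bash
python3 -m inch '{"travel":[[0.001,0,0.0015],[0.002,0,0.003],[0.002,0,0.003],[0.003,0,0.0045],[0.003,0,0.0045],[0.004,0,0.006],[0.004,0,0.006],[0.0045,0,0.0065],[0.0045,0,0.0065],[0.0045,0,0.0065]],"turn":[[0,0,0],[0,0,0],[0,0,0],[0,0,0],[0,0,0],[0,0,0],[0,0,0],[0,0,0],[0,0,0],[0,0,0]],"gripper":[54,54,54,54,54,54,54,54,54,54]}' 15
```

```text
time_s: 23.4
ee_pos: [0.5622, -0.2375, 0.0505]
tcp_rot: [180.0, 34.3, -20.1]
wrist_force: [0.2, 0.7, -1.8]
opening: 0.659
grasp_force: 15.0
```

```bash
python3 -m inch '{"travel":[[0.001,0,0.0015],[0.002,0,0.003],[0.002,0,0.003],[0.003,0,0.0045],[0.003,0,0.0045],[0.0035,0,0.005],[0.0035,0,0.005],[0.0035,0,0.005],[0.0035,0,0.005],[0.0035,0,0.005]],"turn":[[0,0,0],[0,0,0],[0,0,0],[0,0,0],[0,0,0],[0,0,0],[0,0,0],[0,0,0],[0,0,0],[0,0,0]],"gripper":[54,54,54,54,54,54,54,54,54,54]}' 12; python3 -c "
from h import *
print(np.mean([ (r.read_camera('top'),r.sense()['wrist_force'])[1] for _ in range(4)],0))"
```

```text
time_s: 24.4
ee_pos: [0.5623, -0.2375, 0.0501]
tcp_rot: [180.0, 34.3, -20.1]
wrist_force: [0.3, 0.1, 6.2]
opening: 0.659
grasp_force: 12.0
[0.51754261 0.57732345 6.55278857]
```

Contact (about 9 N on the block). I ease the grip, then open gently.

```bash
python3 -m inch '{"travel":[[0,0,0],[0,0,0],[0,0,0],[0,0,0],[0,0,0],[0,0,0],[0,0,0],[0,0,0],[0,0,0],[0,0,0]],"turn":[[0,0,0],[0,0,0],[0,0,0],[0,0,0],[0,0,0],[0,0,0],[0,0,0],[0,0,0],[0,0,0],[0,0,0]],"gripper":[54,54,54,54,54,58,59,60,61,62]}' 3
```

```text
time_s: 25.6
ee_pos: [0.5621, -0.2374, 0.0487]
tcp_rot: [180.0, 34.4, -20.1]
wrist_force: [-0.4, 0.6, 0.4]
opening: 0.706
grasp_force: 0.0
```

```bash
python3 -m inch '{"travel":[[0,0,0],[0,0,0],[0,0,0],[0,0,0],[0,0,0],[0,0,0],[0,0,0],[0,0,0],[0,0,0],[0,0,0]],"turn":[[0,0,0],[0,0,0],[0,0,0],[0,0,0],[0,0,0],[0,0,0],[0,0,0],[0,0,0],[0,0,0],[0,0,0]],"gripper":[63,65,67,69,71,73,74,74,74,74]}' 3
cat > st.py <<'E'
from h import *
np.set_printoptions(precision=4,suppress=True)
for n in("wrist","scene","top"):
    c=r.read_camera(n)
    h=cv2.cvtColor(c["pixels"],cv2.COLOR_BGR2HSV); m=((h[...,0]<14)&(h[...,1]>140)&(h[...,2]>60)).astype(np.uint8)
    P=np.array([[x,y,z] for x in(-.007,.007) for y in(-.029,.029) for z in(.025,.071)])@R.from_euler('z',-20,degrees=True).as_matrix().T+[.562,-.2375,0]
    u=proj(c,P); a,b=u.min(0).astype(int)-8,u.max(0).astype(int)+8; a=np.clip(a,0,None)
    k=m[a[1]:b[1],a[0]:b[0]]; ys,xs=np.nonzero(k); M=np.zeros_like(m); cv2.fillConvexPoly(M,cv2.convexHull(np.round(u).astype(np.int32)),1)
    print(n,"expected",u.min(0),u.max(0),"found",xs.min()+a[0] if len(xs) else None,ys.min()+a[1] if len(xs) else None,xs.max()+a[0] if len(xs) else None,ys.max()+a[1] if len(xs) else None,"px",k.sum(),"inside",(m&M).sum(),"of",M.sum())
    for d in r.spot_in(n,"ingot")[:3]: print("  ",d)
E
python3 st.py
```

```text
time_s: 26.6
ee_pos: [0.5622, -0.2374, 0.049]
tcp_rot: [180.0, 34.3, -20.1]
wrist_force: [-0.0, -0.3, 0.6]
opening: 0.844
grasp_force: 0.0
wrist expected [240.5882 249.4096] [384.4253 353.2528] found 242 251 384 352 px 13392 inside 13389 of 14037
   {'bbox': [242.5, 249.0, 385.0, 353.2], 'confidence': 0.62}
scene expected [194.7025 228.3371] [222.5221 256.8001] found 186 220 229 255 px 462 inside 165 of 585
   {'bbox': [422.0, 219.9, 454.8, 237.6], 'confidence': 0.93}
   {'bbox': [453.8, 306.4, 486.6, 332.4], 'confidence': 0.81}
   {'bbox': [210.0, 254.9, 221.1, 258.0], 'confidence': 0.61}
top expected [430.9149 220.8209] [468.5699 241.5708] found 428 212 475 243 px 290 inside 252 of 482
   {'bbox': [435.6, 218.5, 467.7, 240.4], 'confidence': 0.88}
   {'bbox': [170.8, 322.1, 212.8, 359.5], 'confidence': 0.73}
   {'bbox': [151.7, 174.6, 179.9, 207.2], 'confidence': 0.65}
```

The wrist view matches an upright ingot to 1–2 px (13,389 of 14,037 px). I back out along the tool axis and check again.

```bash
python3 -m inch '{"travel":[[0,0,-0.02],[0,0,-0.05],[0,0,-0.09],[0,0,-0.14],[0,0,-0.2],[0,0,-0.27],[0,0,-0.34],[0,0,-0.41],[0,0,-0.48],[0,0,-0.5]],"turn":[[0,0,0],[0,0,0],[0,0,0],[0,0,0],[0,0,0],[0,0,0],[0,0,0],[0,0,0],[0,0,0],[0,0,0]],"gripper":[74,74,74,74,74,74,74,74,74,74]}' 3
python3 st.py; python3 -c "
from h import *
for n in ('top','scene'):
    c=r.read_camera(n)
    for q,z in (('bangle',.03),('dome_a',0),('cuff',0),('lever_pad',.037),('ingot_center',.048)):
        print(n,q,[np.round(onz(c,d['location'],z),3).tolist() for d in r.place_of(n,q)[:3]])"
```

```text
time_s: 27.9
ee_pos: [0.623, -0.2604, 0.148]
tcp_rot: [179.8, 33.9, -20.3]
wrist_force: [0.2, -0.2, -2.4]
opening: 0.843
grasp_force: 0.0
wrist expected [269.465 201.888] [353.5822 261.1974] found 271 203 353 260 px 4540 inside 4540 of 4896
   {'bbox': [270.5, 202.0, 354.4, 262.9], 'confidence': 0.64}
   {'bbox': [224.8, 124.2, 380.2, 252.8], 'confidence': 0.16}
scene expected [194.7025 228.3371] [222.5221 256.8001] found 186 220 221 255 px 602 inside 492 of 585
   {'bbox': [192.3, 231.0, 221.0, 256.3], 'confidence': 0.89}
   {'bbox': [453.3, 308.6, 484.0, 331.5], 'confidence': 0.83}
   {'bbox': [423.4, 218.6, 455.5, 238.1], 'confidence': 0.55}
top expected [430.9149 220.8209] [468.5699 241.5708] found 433 222 458 232 px 153 inside 153 of 482
   {'bbox': [152.2, 172.7, 177.5, 207.0], 'confidence': 0.88}
   {'bbox': [434.5, 223.6, 457.3, 238.8], 'confidence': 0.79}
   {'bbox': [170.7, 319.8, 210.6, 360.1], 'confidence': 0.78}
top bangle [[0.531, 0.0, 0.03]]
top dome_a [[0.692, -0.261, 0.0], [0.384, -0.119, 0.0]]
top cuff [[0.374, 0.081, 0.0]]
top lever_pad [[0.521, 0.339, 0.037]]
top ingot_center [[0.654, 0.303, 0.048], [0.372, 0.247, 0.048]]
scene bangle []
scene dome_a [[0.381, -0.12, 0.0], [0.693, -0.241, 0.0]]
scene cuff [[0.385, 0.087, 0.0]]
scene lever_pad [[0.525, 0.339, 0.037]]
scene ingot_center [[0.566, -0.241, 0.048], [0.71, 0.305, 0.048], [0.435, 0.248, 0.048]]
```

The ingot stands upright in all views, clear of the gripper. The lever is down and the other things have not moved. I hand in.

```bash
python3 -c "
from rig import r
print(r.close_job())"
```

```text
the job is handed in; nothing more can be done
None
```

The lever is pressed down to its stop and the copper ingot stands free and upright on a long thin edge on the square bench block; the bangle, domes and cuff lie where they were, and the job was handed in after about 28 s of the 58 s allowed.

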